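# Knock the mat rivets of the under-sink tray back home with the mallet

### The arm

A 7-joint arm with a two-finger parallel gripper is mounted at the origin on the work surface. World frame = base frame: x ahead of the robot, y to its left, z up, the work surface at z = 0. Lengths are in mm, angles in rad, forces in N, time in s.
With the tool pointing down it reaches from about 400 to 875 mm from the base axis. Payload 4.4 kg.
Tool frame: the origin (TCP) lies midway between the tips of the shut fingers; the grasp point (between the pads) lies 19 mm behind it (ctrl.grip_point_offset is the distance from the TCP to the grasp point, in mm); z points along the fingers, x is the direction in which the jaws open and shut, and the axes are right-handed (so a half turn about z gives the same grasp; the last joint's range is limited). The gripper opens to 85 mm and grips with 20 to 120 N. Pads are 22 mm wide; open, the fingers measure 114 mm over their backs; the gripper's body (76 mm by 85 mm) begins 54 mm behind the grasp point. The pads swing forward as they close: fully open they stand 13 mm farther back than shut.
Start: joints at [-1.231, 0.628, 0.038, 1.517, -0.027, 0.996, -0.02], TCP at [256.568, 597.236, 204.413] pointing down, gripper open.
Joint ranges: [-3.06, 3.06], [-0.37, 2.12], [-1.25, 1.32], [0.18, 2.47], [-1.1, 4.24], [0.23, 1.98], [-2.94, 2.94]. Speed limits (rad/s): [2.57, 2.57, 3.14, 3.14, 3.14, 3.14, 3.14].

### API

Orientations are given as [roll, pitch, yaw] about the fixed x, y, z axes, in that order (R = Rz(yaw) Ry(pitch) Rx(roll)).
In Python, from cell import ctrl, viewer gives the robot as it stands.
- The arm moves only by the tool apply_moves, never from a script. Its argument "series" is a list that holds one entry, the list of rows, each a list of 6 numbers: the shift along the tool's x, y, z normalised to -1 to 1, where 1 is 50 mm, then the turn, a rotation vector about the tool's x, y, z normalised to -1 to 1, where 1 is 6 degrees. In form: [[[tx, ty, tz, rx, ry, rz], ...]]. A call has exactly 5 rows; each row shifts and turns the commanded pose from where the row before left it, along the tool's axes as they then stand; what a row does not reach is not made up. A row lasts 1/8 s, in which the tool goes at most 62.5 mm and 10.7 degrees, less where a joint would pass 70% of its speed; a pose out of reach is approached as far as the arm can. A call with a number of a shift or a turn outside -1 to 1 is refused whole. A call with a gripper value outside its range is refused whole. "claw" is the gripper command: -1 is shut, 1 is fully open, values between are in proportion, set as the call begins (left out, the last holds). The fingers move at their own pace and stop on an object; the grip force is fixed at half the most. Time passes only in rows, so rows that do not move let the fingers close, or fill a call up. It gives the time, the measured TCP pose, the force and the opening at its end, in the units of the state.
- ctrl.read_state(): the state, without advancing time (a new reading comes with each control period).
- viewer.get_image(name): name is "side" or "top" or "wrist"; returns the picture (384x512x3 uint8, blue, green, red); there is no depth.
- viewer.camera_info(name): a dict with "K" (3x3 intrinsics, pixels), "R" (3x3) and "t" (3): a world point X has camera coordinates R X + t. Camera axes: x right, y down, z forward; pixel columns grow to the right and rows downward; lengths in mm; the calibration is good to about 2 mm. A picture is of the moment at which its call begins: read the wrist's pose just before it. camera_info takes no time and is no camera call; for the wrist camera it gives the pose at the moment of the call.
- ctrl.finish_job(): hands the job in, once; it reports no verdict.
Trained networks look in the newest picture that a camera, given by its name, has taken for a name from the list of things; names that differ only in an ending like _2 or _b are one class to them, and where a whole thing is asked for, a point or a joint stands for the part that bears it (a point fixed in the world has none). Each returns a list of dicts, best first, with "score" (0 to 1); they miss things now and then, are a little off and sometimes report something else, mostly with a low value. They report only what shows in the picture. A call takes as long as a camera call. They do not tell look-alikes from the thing itself.
- viewer.find_in(camera, label): "location" ([column, row] as shares, 0 to 1, of the picture: columns of its width, rows of its height, amid what is visible of it).
The state is a dict: "clock": time; "qpos": joint angles; "qd": joint speeds; "tau": joint torques, N m; "eef_pos": TCP position; "tool_rot": TCP orientation; "force": force on the tool from outside, world axes, zero at the start; "torque": the same for the moment, N m; "width": finger opening in mm.
Only numpy, scipy, OpenCV 4.12 (cv2) and the standard library are available. Lean on these libraries where they do the work, as an engineer would, in place of code of your own. Each camera call takes 0.05 s, during which the arm holds its last target. There are 200 camera calls.

### The job

Two of the four drive rivets that hold the ribbed mat in the pull-out tray have worked loose, so their yellow pins stand proud of the black collars. Move the soap dish that stands in the way well clear of its rivet (a hand's breadth, upright and still on the mat), then take the rubber mallet and knock both raised pins fully home with brisk downward taps of its face rather than by slow pressing. Do not touch the pins with the hand, do not let the mallet touch the dish or disturb the other things in the tray, and finally set the mallet down on the mat.

Things in the scene. Friction and masses are not known exactly. Their poses are not given: they have to be found in the camera images.
- tray: Aluminium pull-out tray, fixed, 380 (x) x 860 (y) mm outside, rim 34 mm above the table, walls 3 mm. Origin at its centre at table height, x away from the robot side towards the sink unit, y along its length. Inside lies a dark grey ribbed plastic mat whose surface is 16 mm above the origin
- pin_left_top (a point): centre of the top of the raised yellow pin (14 mm diameter) of the left-hand loose rivet. The pin stands 14 to 17 mm above its collar at the start and 1 mm above it when home
- pin_right_top (a point): the same for the right-hand loose rivet, the one beside the soap dish
- pin_left (a joint): how far the left loose pin has been driven down, in m: 0 to 0.003 at the start, 0.016 fully home (hard stop). Its split legs grip and spring: it moves down only under more than about 8 to 11 N and stays where it is left. Once home, pushing on only jams the mallet against the collar: stop or draw back when the force jumps
- pin_right (a joint): the same for the right loose pin
- rivet_left: black round collar of the left loose rivet, fixed on the mat, 30 mm diameter and 4 mm high, with its pin in the middle. Origin at the centre of its underside on the mat
- rivet_right: the same for the right loose rivet
- home_left: the other rivet on the left side, pin already home (1 mm above its collar), fixed; same collar and origin. Nothing to do here
- home_right: the other rivet on the right side, pin already home, fixed. Nothing to do here
- mallet: Rubber mallet, 0.42 kg, standing on one face, handle level. Head: black upright cylinder 54 mm diameter, 82 mm high. Origin at the centre of its lower face, z up the head, handle along -x, its centre line 41 mm above the lower face: bare wood 22 mm wide, 28 mm high from 27 to 112 mm from the head's axis, then a blue sleeve 26 x 32 mm to 207 mm. Balances 15 mm from the head axis, handle side
- mallet_face (a point): Centre of the mallet's lower, flat striking face (the mallet's origin, 54 mm diameter). Bring it down level and centred on a pin at 0.1 m/s or more; a pin never driven faster than 0.05 m/s does not count as tapped. Set down at the end, the mallet may stand on the face or lie, either is fine
- mallet_grip (a point): point on the centre line of the bare wood of the handle, 64 mm from the head's axis and 41 mm above the lower face: a good place to grip
- soap_dish: White ceramic soap dish, 0.26 kg, open rectangular box 110 (x) x 80 (y) mm, 27 mm high, walls 6 mm, inner floor 9 mm above its underside with ridges up to 2 mm. Origin at the centre of its underside. It stands beside the right loose rivet towards the tray's middle (+y), its near edge about 20 mm from the pin's axis. Clear is a centre 90 mm or more from the rivet. A finger put inside can drag it
- pipe_wrench: Steel pipe wrench 250 mm long, 16 mm high, lying along x at the left of the tray, 0.75 kg. Origin on its underside, near its middle. Bystander
- bottle: Orange capped bottle, 58 mm diameter, 130 mm tall, standing at the left end of the tray, 0.4 kg. Origin at the centre of its underside. Bystander
- dustpan: Blue dustpan, blade 140 mm wide, 280 mm long with its handle to -x, 40 mm high, lying at the right end of the tray, 0.3 kg. Origin on its underside, near its middle. Bystander
Not all that is in view belongs to the job. Several things have the shape of the mallet; the one meant has the colours described above. Several things have the shape of the soap_dish; the one meant has the colours described above.

How it is judged (in metres and radians):
On the way, in this order (a step that is already met when the one before it is completed fails the run):
1. one raised pin is driven down by a tap of the mallet (pin faster than 0.05 m/s under the mallet) (((contact force between mallet and rivet_left above 2 N and velocity of joint pin_left above 0.05 m/s) or (contact force between mallet and rivet_right above 2 N and velocity of joint pin_right above 0.05 m/s))).
2. with one pin home, the other is driven down by a tap of the mallet (pin faster than 0.05 m/s under the mallet) (((value of joint pin_right above 0.0145 m and contact force between mallet and rivet_left above 2 N and velocity of joint pin_left above 0.05 m/s) or (value of joint pin_left above 0.0145 m and contact force between mallet and rivet_right above 2 N and velocity of joint pin_right above 0.05 m/s))).
At the end, for the whole second after the job is handed in: Both loose pins within 1.5 mm of their stop (joint above 0.0145); soap dish upright (under 0.15 rad) on the mat, its centre 90 mm or more from the right loose rivet; mallet resting on the mat inside the tray (grip point under 65 mm above the tray's origin); all still (value of joint each of pin_left, pin_right above 0.0145 m and horizontal distance between soap_dish and rivet_right above 0.09 m and angle between soap_dish's own z axis and vertical below 0.15 rad and z of soap_dish in the frame of tray between 0.012 and 0.02 m and x of mallet_grip in the frame of tray between -0.185 and 0.185 m and y of mallet_grip in the frame of tray between -0.42 and 0.42 m and z of mallet_grip in the frame of tray below 0.065 m and linear speed of each of mallet, soap_dish below 0.02 m/s and x of soap_dish in the frame of tray between -0.19 and 0.19 m and y of soap_dish in the frame of tray between -0.43 and 0.43 m and contact force between mallet and tray above 0.5 N); the robot touches nothing.
It fails at once if the hand touches a loose rivet (contact force between the fingers and rivet_left above 2 N or contact force between the fingers and rivet_right above 2 N).
It fails at once if the mallet touches the soap dish (contact force between mallet and soap_dish above 2 N).
It fails at once if the mallet strikes the right rivet before the dish's centre is 90 mm clear of it (contact force between mallet and rivet_right above 2 N and horizontal distance between soap_dish and rivet_right below 0.09 m).
It fails at once if the soap dish tips by more than 0.4 rad (angle between soap_dish's own z axis and vertical above 0.4 rad).
It fails at once if the wrench, bottle or dustpan is shifted by more than 25 mm (distance of any of pipe_wrench, bottle, dustpan from where it was at the start of the episode above 0.025 m).
It also fails if it takes over 67 s, if anything falls off the work surface, if the arm or the gripper's body presses on something with over 40 N, if the wrist force passes 120 N, or if a joint passes its speed limit or range.

## Working session

There is one attempt and no reset: what is moved stays moved. The work goes in short steps, Python scripts to look and compute and a tool call to move; the robot and the scene stay as the last step left them, time stands still between calls to the robot, and variables do not carry over. Pictures are saved under pics/ and viewed, about 8 in all and at most 12, crops included, and the job is handed in when it is done.

Besides the shell and the picture viewer there is one more tool, called after "Emit:" in YAML: its name, and indented under it one key for each argument. apply_moves: Moves the arm, as the interface text tells. Scaled input: -1 to 1 covers 50 mm each way for a shift and 6 degrees each way for a turn. Its arguments: {"type":"object","properties":{"series":{"type":"array","items":{"type":"array","items":{"type":"array","items":{"type":"number"}}}},"claw":{"type":"number"}},"required":["series"]}

```bash
ls; mkdir -p pics; cat > h.py <<'E'
import numpy as np, cv2
from cell import ctrl, viewer
from scipy.spatial.transform import Rotation as Ro
def ray(cam,uv,z,info=None):
    i=info or viewer.camera_info(cam); K,R,t=[np.array(i[k],float) for k in("K","R","t")]
    d=R.T@np.linalg.solve(K,[uv[0],uv[1],1]); c=-R.T@t.ravel()
    return c+d*(z-c[2])/d[2]
def px(cam,X,info=None):
    i=info or viewer.camera_info(cam); K,R,t=[np.array(i[k],float) for k in("K","R","t")]
    p=K@(R@np.array(X,float)+t.ravel()); return p[:2]/p[2]
E
python3 - <<'E'
from h import *
s=ctrl.read_state(); print(s)
for c in("top","side","wrist"):
    im=viewer.get_image(c); cv2.imwrite(f"pics/{c}0.png",im)
    i=viewer.camera_info(c); R=np.array(i["R"]);print(c,(-R.T@np.array(i["t"]).ravel()).round(),R[2].round(2),np.array(i["K"])[0,0])
    if c=="wrist": continue
    for l in["tray","pin_left_top","pin_right_top","rivet_left","home_left","mallet","mallet_face","mallet_grip","soap_dish","pipe_wrench","bottle","dustpan"]:
        print(c,l,[(np.round(np.array(d["location"])*[512,384]).tolist(),round(d["score"],2)) for d in viewer.find_in(c,l)[:4]])
E
```

```text
pics
{'clock': 0.0, 'qpos': array([-1.23082702,  0.62935232,  0.0384488 ,  1.51837011, -0.02699604,
        0.99629985, -0.02000616]), 'qd': array([-4.14187653e-05, -1.18934370e-03,  4.10253646e-04,  6.58308756e-04,
        1.94821753e-04,  1.30860244e-03, -6.54620465e-04]), 'tau': array([ 2.56464682e-04, -5.63411021e+01,  1.22650176e+00, -1.93443596e+01,
        1.09509390e-02,  1.05923385e-02, -3.78872059e-06]), 'eef_pos': array([256.28279158, 596.60443353, 203.48458357]), 'tool_rot': array([3.14155964e+00, 1.91110907e-03, 1.16501740e+00]), 'force': array([-1.26274946, -0.17836952, -0.13607815]), 'torque': array([-0.03443332, -0.00395896,  0.00239736]), 'width': 85.41665071603393}
top [ 209.  -74. 1176.] [ 0.2  -0.03 -0.98] 369.7193964324279
top tray [([216.0, 76.0], 0.63)]
top pin_left_top []
top pin_right_top []
top rivet_left [([170.0, 176.0], 0.54)]
top home_left []
top mallet [([133.0, 290.0], 0.83), ([218.0, 149.0], 0.78), ([326.0, 254.0], 0.55)]
top mallet_face [([137.0, 288.0], 0.96), ([217.0, 145.0], 0.89), ([325.0, 253.0], 0.86)]
top mallet_grip [([327.0, 255.0], 0.94), (
[... 302 characters left out ...]
9  0.49 -0.72] 359.3249898104797
side tray [([351.0, 146.0], 0.64), ([267.0, 155.0], 0.44), ([346.0, 207.0], 0.23)]
side pin_left_top []
side pin_right_top []
side rivet_left []
side home_left []
side mallet [([262.0, 160.0], 0.8), ([145.0, 157.0], 0.77), ([253.0, 259.0], 0.66)]
side mallet_face [([259.0, 258.0], 0.87), ([267.0, 158.0], 0.7), ([143.0, 158.0], 0.63)]
side mallet_grip [([266.0, 157.0], 0.83), ([234.0, 128.0], 0.69), ([146.0, 160.0], 0.63), ([262.0, 262.0], 0.58)]
side soap_dish [([398.0, 252.0], 0.6)]
side pipe_wrench [([232.0, 131.0], 0.67)]
side bottle [([194.0, 126.0], 0.75)]
side dustpan [([346.0, 205.0], 0.94)]
wrist [196. 624. 374.] [ 0.24 -0.1  -0.97] 268.97649253557523
```

View pics/top0.png

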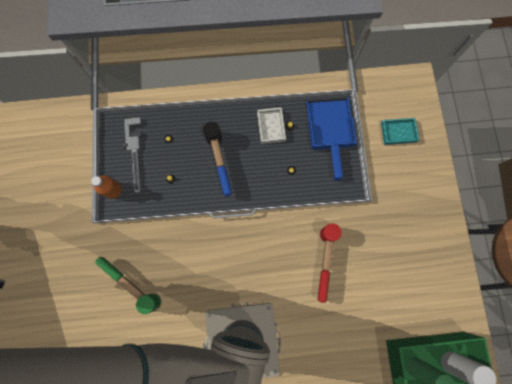

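Top view: the candidate mallets are black/blue (head 212,130; sleeve 225,185), red (332,232) and green (148,303). The candidate dishes are white (272,125) and teal (400,130). By the description I take the black/blue mallet and the white dish. Rivets show at (168,139), (171,178), (291,125) and (291,170). Next is a close crop to check the choice and see which pins are raised.

```bash
python3 - <<'E'
from h import *
t=cv2.imread("pics/top0.png");s=cv2.imread("pics/side0.png")
a=cv2.resize(t[85:225,85:375],(800,386),interpolation=3)
print(a.shape)
ps=[px("side",ray("top",u,25)) for u in[(168,139),(171,178),(291,125),(291,170)]];print(np.round(ps))
crops=[]
for p in ps:
    x,y=map(int,p); crops.append(cv2.resize(s[y-15:y+15,x-15:x+15],(200,200),interpolation=3))
cv2.imwrite("pics/c1.png",np.vstack([a,np.hstack(crops)]))
for n,u,z in[("wrench",(132,143),20),("r1",(168,139),20),("r2",(171,178),20),("r3",(291,125),20),("r4",(291,170),20),("head",(212,130),98),("sleeve",(225,185),73),("dish",(272,125),43),("bottle",(104,187),80),
  ("cornerTL",(97,108),34),("TR",(352,92),34),("BR",(369,201),34),("BL",(97,221),34)]: print(n,ray("top",u,z).round())
E
```

```text
(386, 800, 3)
[[250. 139.]
 [228. 153.]
 [325. 186.]
 [295. 204.]]
wrench [653. 294.  20.]
r1 [654. 176.  20.]
r2 [522. 174.  20.]
r3 [ 661. -232.   20.]
r4 [ 508. -213.   20.]
head [639.  23.  98.]
sleeve [468.  -0.  73.]
dish [ 659. -167.   43.]
bottle [498. 364.  80.]
cornerTL [780. 399.  34.]
TR [ 751. -447.   34.]
BR [ 379. -443.   34.]
BL [405. 406.  34.]
```

View pics/c1.png

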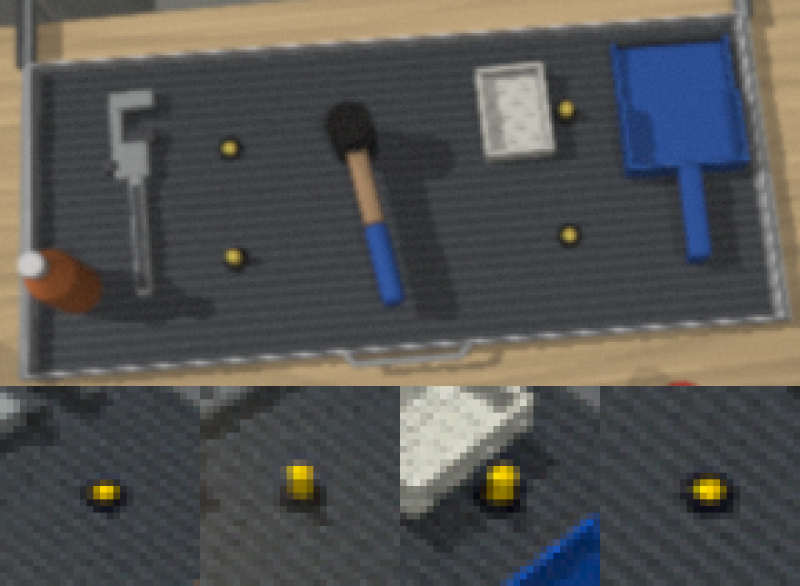

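Crop check: the pin at top-view (171,178) (left, near) and the one at (291,125) (beside the white dish) stand tall. The other two, (168,139) and (291,170), are flat. The mallet with black head, bare wood and blue sleeve and the white dish match the description. I set out for the dish.

```bash
cat >> h.py <<'E'
def plan(pos,yaw,n):
    "n equal world steps to TCP pos (mm), tool down at yaw; prints rows in tool units"
    s=ctrl.read_state(); p=np.array(s["eef_pos"]);R0=Ro.from_euler("xyz",s["tool_rot"]);R1=Ro.from_euler("xyz",[np.pi,0,yaw])
    w=(R0.inv()*R1).as_rotvec()/n; d=(np.array(pos,float)-p)/n
    print("at",p.round(1),np.array(s["tool_rot"]).round(3),"F",np.array(s["force"]).round(1),"w",round(s["width"],1),"t",s["clock"],"q",np.array(s["qpos"]).round(2))
    for k in range(n):
        R=R0*Ro.from_rotvec(w*k)
        print(np.r_[R.inv().apply(d)/50,np.degrees(w)/6].round(2).tolist())
E
python3 -c "
from h import *
plan([620,-160,230],1.6,20)"
```

```text
at [256.6 597.2 204.4] [-3.142 -0.     1.165] F [ 0.2 -0.2 -0.7] w 85.6 t 1.35 q [-1.23  0.63  0.04  1.52 -0.03  1.   -0.02]
[-0.55, 0.63, -0.03, -0.0, -0.0, -0.21]
[-0.57, 0.62, -0.03, -0.0, -0.0, -0.21]
[-0.58, 0.61, -0.03, -0.0, -0.0, -0.21]
[-0.59, 0.6, -0.03, -0.0, -0.0, -0.21]
[-0.61, 0.58, -0.03, -0.0, -0.0, -0.21]
[-0.62, 0.57, -0.03, -0.0, -0.0, -0.21]
[-0.63, 0.56, -0.03, -0.0, -0.0, -0.21]
[-0.64, 0.54, -0.03, -0.0, -0.0, -0.21]
[-0.65, 0.53, -0.03, -0.0, -0.0, -0.21]
[-0.66, 0.51, -0.03, -0.0, -0.0, -0.21]
[-0.68, 0.5, -0.03, -0.0, -0.0, -0.21]
[-0.69, 0.48, -0.03, -0.0, -0.0, -0.21]
[-0.7, 0.47, -0.03, -0.0, -0.0, -0.21]
[-0.71, 0.45, -0.03, -0.0, -0.0, -0.21]
[-0.72, 0.44, -0.03, -0.0, -0.0, -0.21]
[-0.73, 0.42, -0.03, -0.0, -0.0, -0.21]
[-0.73, 0.41, -0.03, -0.0, -0.0, -0.21]
[-0.74, 0.39, -0.03, -0.0, -0.0, -0.21]
[-0.75, 0.37, -0.03, -0.0, -0.0, -0.21]
[-0.76, 0.36, -0.03, -0.0, -0.0, -0.21]
```

Emit:
apply_moves:
  series:
    - [[-0.55, 0.63, -0.05, 0, 0, -0.21], [-0.57, 0.62, -0.05, 0, 0, -0.21], [-0.58, 0.61, -0.05, 0, 0, -0.21], [-0.59, 0.6, -0.05, 0, 0, -0.21], [-0.61, 0.58, -0.05, 0, 0, -0.21]]
  claw: -1

```text
clock: 1.98
eef_pos: [348.1, 406.5, 217.2]
tool_rot: [3.141, -0.0, 1.276]
force: [0.2, 0.2, -0.3]
width: -0.3
```

Emit:
apply_moves:
  series:
    - [[-0.62, 0.57, -0.03, 0, 0, -0.21], [-0.63, 0.56, -0.03, 0, 0, -0.21], [-0.64, 0.54, -0.03, 0, 0, -0.21], [-0.65, 0.53, -0.03, 0, 0, -0.21], [-0.66, 0.51, -0.03, 0, 0, -0.21]]

```text
clock: 2.6
eef_pos: [439.5, 217.7, 224.7]
tool_rot: [3.141, -0.0, 1.386]
force: [1.0, 0.2, -0.1]
width: -0.4
```

Emit:
apply_moves:
  series:
    - [[-0.68, 0.5, -0.03, 0, 0, -0.21], [-0.69, 0.48, -0.03, 0, 0, -0.21], [-0.7, 0.47, -0.03, 0, 0, -0.21], [-0.71, 0.45, -0.03, 0, 0, -0.21], [-0.72, 0.44, -0.03, 0, 0, -0.21]]

```text
clock: 3.22
eef_pos: [530.6, 27.8, 232.2]
tool_rot: [3.141, -0.0, 1.496]
force: [0.2, 0.3, 0.4]
width: -0.4
```

Emit:
apply_moves:
  series:
    - [[-0.73, 0.42, 0, 0, 0, -0.21], [-0.73, 0.41, 0, 0, 0, -0.21], [-0.74, 0.39, 0, 0, 0, -0.21], [-0.75, 0.37, 0, 0, 0, -0.21], [-0.76, 0.36, 0, 0, 0, -0.21]]

```text
clock: 3.85
eef_pos: [622.0, -160.8, 232.0]
tool_rot: [3.141, -0.0, 1.606]
force: [0.5, 0.7, 0.0]
width: 0.4
```

```bash
python3 - <<'E'
from h import *
plan([659,-167,120],1.6,2)
i=viewer.camera_info("wrist"); im=viewer.get_image("wrist"); cv2.imwrite("pics/w1.png",im)
for l,z in[("soap_dish",43),("pin_right_top",36),("rivet_right",20),("dustpan",30),("home_right",20)]:
    for d in viewer.find_in("wrist",l)[:3]:
        u=np.array(d["location"])*[512,384]; print(l,u.round(),round(d["score"],2),ray("wrist",u,z,i).round())
E
```

```text
at [ 622.  -160.8  232. ] [ 3.141 -0.     1.606] F [0.5 0.7 0. ] w 0.4 t 3.85 q [ 0.2   0.59  0.02  1.51 -0.01  1.04  1.82]
[-0.07, 0.37, 1.12, 0.0, -0.0, 0.03]
[-0.07, 0.37, 1.12, 0.0, -0.0, 0.03]
soap_dish [254. 187.] 0.59 [ 652. -157.   43.]
soap_dish [  0. 160.] 0.43 [ 625. -499.   43.]
pin_right_top [206. 189.] 0.46 [ 659. -224.   36.]
pin_right_top [304. 121.] 0.28 [561. -93.  36.]
rivet_right [212. 188.] 0.57 [ 662. -219.   20.]
dustpan [106. 163.] 0.77 [ 628. -365.   30.]
home_right [221.  74.] 0.93 [ 505. -206.   20.]
```

View pics/w1.png

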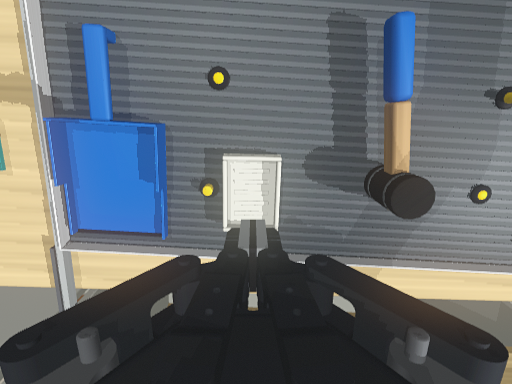

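Wrist view: the dish rim runs from about (223,155) to (280,229). The raised right pin's top is at (208,189). The mallet's head top is at (408,195) and its sleeve end at (400,15).

```bash
python3 - <<'E'
from h import *
for n,u,z in[("d1",(223,155),43),("d2",(281,155),43),("d3",(224,230),43),("d4",(279,230),43),("pin",(208,189),36),("home_r",(218.5,77),21),("headtop",(408,195),98),("headbot",(390,186),16),("wood/head",(397,170),71),("wood/sleeve",(398,99),73),("end",(400,13),73),("left top home",(482,195),21),("pinL",(508,98),36)]: print(n,ray("wrist",u,z).round(1))
E
```

```text
d1 [ 608.1 -196.7   43. ]
d2 [ 605.4 -119.1   43. ]
d3 [ 716.6 -194.6   43. ]
d4 [ 713.9 -115.2   43. ]
pin [ 657.9 -218.2   36. ]
home_r [ 508.3 -205.5   21. ]
headtop [639.7  27.5  98. ]
headbot [649.6  48.7  16. ]
wood/head [615.2  24.2  71. ]
wood/sleeve [531.2   9.5  73. ]
end [443.5  -4.   73. ]
left top home [657.4 184.5  21. ]
pinL [522.3 170.8  36. ]
```

Emit:
apply_moves:
  series:
    - [[0.07, 0.78, 0.6, 0, 0, 0], [0, 0, 0.9, 0, 0, 0], [0, 0, 0.9, 0, 0, 0], [0, 0, 0.9, 0, 0, 0], [0, 0, 0.6, 0, 0, 0]]

```text
clock: 4.78
eef_pos: [659.1, -152.2, 34.9]
tool_rot: [-3.139, -0.002, 1.607]
force: [-0.0, 0.9, -0.3]
width: 0.0
```

Emit:
apply_moves:
  series:
    - [[0.15, 0, 0, 0, 0, 0], [0.15, 0, 0, 0, 0, 0], [0.15, 0, 0, 0, 0, 0], [0.15, 0, 0, 0, 0, 0], [0.15, 0, 0, 0, 0, 0]]

```text
clock: 5.4
eef_pos: [659.4, -116.7, 37.6]
tool_rot: [3.141, 0.0, 1.605]
force: [0.3, -0.6, -0.4]
width: -0.1
```

Emit:
apply_moves:
  series:
    - [[0.15, 0, 0, 0, 0, 0], [0.15, 0, 0, 0, 0, 0], [0.15, 0, 0, 0, 0, 0], [0.15, 0, 0, 0, 0, 0], [0.05, 0, 0, 0, 0, 0]]

```text
clock: 6.02
eef_pos: [658.0, -83.8, 36.8]
tool_rot: [-3.142, -0.0, 1.606]
force: [0.0, 0.0, -0.6]
width: -0.3
```

Emit:
apply_moves:
  series:
    - [[-0.1, 0, 0, 0, 0, 0], [0, 0, -0.8, 0, 0, 0], [0, 0, -1, 0, 0, 0], [0, -0.8, -1, 0, 0, 0], [0, -0.8, -1, 0, 0, 0]]

```text
clock: 6.65
eef_pos: [579.1, -93.6, 225.9]
tool_rot: [3.141, 0.001, 1.604]
force: [1.2, -0.9, 0.2]
width: 0.2
```

```bash
python3 - <<'E'
from h import *
plan([575,10,170],1.70,3)
i=viewer.camera_info("wrist"); im=viewer.get_image("wrist"); cv2.imwrite("pics/w2.png",im)
for l,z in[("soap_dish",43),("mallet_grip",57),("mallet_face",98),("mallet",57),("pin_right_top",36)]:
    for d in viewer.find_in("wrist",l)[:3]:
        u=np.array(d["location"])*[512,384]; print(l,u.round(),round(d["score"],2),ray("wrist",u,z,i).round())
E
```

```text
at [579.1 -93.6 225.9] [3.141e+00 1.000e-03 1.604e+00] F [ 1.2 -0.9  0.2] w 0.2 t 6.65 q [ 0.09  0.51  0.03  1.68 -0.02  0.95  1.73]
[0.69, -0.0, 0.37, 0.0, 0.0, -0.31]
[0.69, 0.02, 0.37, 0.0, 0.0, -0.31]
[0.69, 0.04, 0.37, 0.0, 0.0, -0.31]
soap_dish [202. 214.] 0.9 [ 648. -162.   43.]
mallet_grip [343. 170.] 0.73 [577.  23.  57.]
mallet_face [341. 171.] 0.63 [571.   7.  98.]
mallet [339. 173.] 0.75 [581.  19.  57.]
pin_right_top [160. 214.] 0.66 [ 654. -223.   36.]
pin_right_top [503. 243.] 0.61 [682. 279.  36.]
```

View pics/w2.png

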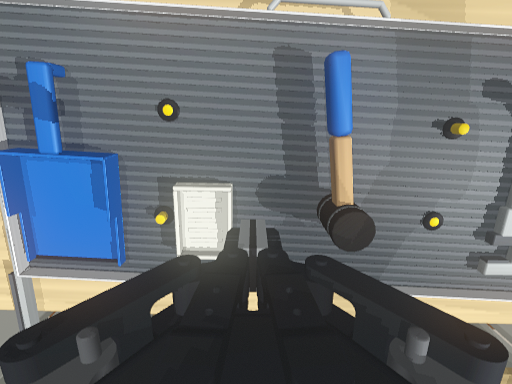

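The dish at (203,215) has not moved relative to the pin at (161,217). The fingers must have passed above the wall, so my heights need checking. I'll triangulate from several views.

```bash
python3 - <<'E'
from h import *
s=ctrl.read_state(); i=viewer.camera_info("wrist"); K=np.array(i["K"],float);R=np.array(i["R"],float);t=np.array(i["t"],float).ravel()
Rt=Ro.from_euler("xyz",s["tool_rot"]).as_matrix(); p=np.array(s["eef_pos"])
# tool->cam
A=R@Rt; b=R@p+t
R1=Ro.from_euler("xyz",[3.141,0,1.606]).as_matrix(); p1=np.array([622,-160.8,232.])
i1=dict(K=K,R=A@R1.T,t=b-A@R1.T@p1)
I={"w1":i1,"w2":i,"top":viewer.camera_info("top"),"side":viewer.camera_info("side")}
def tri(obs):
    M=[];v=[]
    for c,u in obs:
        j=I[c];P=np.array(j["K"],float)@np.c_[np.array(j["R"]),np.array(j["t"]).ravel()]
        for a in(0,1):
            r=u[a]*P[2]-P[a]; n=np.linalg.norm(r[:3])
            cam=-np.array(j["R"]).T@np.array(j["t"]).ravel(); M.append(r[:3]/n);v.append(-r[3]/n)
    X,res,_,_=np.linalg.lstsq(np.array(M),np.array(v),rcond=None); return X.round(1),np.round(res**.5,1)
print("pinR",tri([("w1",(208,189)),("w2",(161,217))]),tri([("w1",(208,189)),("w2",(161,217)),("top",(290.6,124.8))]))
print("homeR",tri([("w1",(218.5,77)),("w2",(168,110))]),tri([("w1",(218.5,77)),("w2",(168,110)),("top",(291.5,170))]))
print("d1",tri([("w1",(223,155)),("w2",(174,185))]),"d2",tri([("w1",(281,155)),("w2",(232,184))]))
print("homeL",tri([("w1",(482,195)),("w2",(434,221)),("top",(168.3,138.6))]))
print("sleeve end top centre",tri([("w1",(400,12)),("w2",(339,51))]))
E
```

```text
pinR (array([ 662.7, -223.4,   23.4]), array([0.2])) (array([ 668.5, -229.5,    5.6]), array([4.7]))
homeR (array([ 510. , -208.5,   16.8]), array([2.])) (array([ 509.9, -212. ,    9.6]), array([5.4]))
d1 (array([ 611.8, -201.1,   28.2]), array([0.8])) d2 (array([ 609.4, -119.9,   23. ]), array([0.2]))
homeL (array([654. , 173.6,  29.2]), array([3.1]))
sleeve end top centre (array([439. ,   1.8,  55.8]), array([1.8]))
```

Everything triangulates about 15 mm lower than assumed, so the tray seems to sit below z=0. I go back into the dish and probe down gently to find its floor by force.

Emit:
apply_moves:
  series:
    - [[-0.7, 0.85, 0.3, 0, 0, 0], [-0.68, 0.85, 0.8, 0, 0, 0], [0, 0, 1, 0, 0, 0], [0, 0, 1, 0, 0, 0], [0, 0, 0.78, 0, 0, 0]]

```text
clock: 7.58
eef_pos: [662.4, -155.6, 28.3]
tool_rot: [-3.136, -0.001, 1.605]
force: [0.6, -0.3, 0.7]
width: 0.0
```

Emit:
apply_moves:
  series:
    - [[0, 0, 0.05, 0, 0, 0], [0, 0, 0.05, 0, 0, 0], [0, 0, 0.05, 0, 0, 0], [0, 0, 0.05, 0, 0, 0], [0, 0, 0, 0, 0, 0]]

```text
clock: 8.2
eef_pos: [664.5, -156.1, 24.2]
tool_rot: [3.141, 0.0, 1.605]
force: [-0.3, -0.2, 0.3]
width: -0.1
```

```bash
python3 -c "
from h import *
plan([666,-160,15],1.604,1)
viewer.get_image('side')
plan([666,-160,15],1.604,1)"
```

```text
at [ 664.5 -156.1   24.2] [3.141 0.    1.605] F [-0.3 -0.2  0.3] w -0.1 t 8.2 q [ 0.18  0.88  0.02  1.55 -0.02  0.71  1.81]
[-0.08, 0.03, 0.18, 0.01, 0.0, 0.01]
at [ 664.4 -156.1   24.1] [3.141 0.    1.605] F [ 0.7 -0.8 -0.3] w 0.0 t 8.25 q [ 0.18  0.88  0.02  1.55 -0.02  0.71  1.81]
[-0.08, 0.03, 0.18, 0.01, 0.0, 0.01]
```

Emit:
apply_moves:
  series:
    - [[0, 0, 0.05, 0, 0, 0], [0, 0, 0.05, 0, 0, 0], [0, 0, 0.05, 0, 0, 0], [0, 0, 0, 0, 0, 0], [0, 0, 0, 0, 0, 0]]

```text
clock: 8.88
eef_pos: [664.2, -156.1, 16.0]
tool_rot: [3.142, -0.0, 1.605]
force: [0.3, -0.4, 0.1]
width: 0.1
```

Emit:
apply_moves:
  series:
    - [[0, 0, 0.05, 0, 0, 0], [0, 0, 0.05, 0, 0, 0], [0, 0, 0, 0, 0, 0], [0, 0, 0, 0, 0, 0], [0, 0, 0, 0, 0, 0]]

```text
clock: 9.5
eef_pos: [664.2, -156.1, 11.0]
tool_rot: [3.142, 0.0, 1.605]
force: [0.1, 0.7, 0.2]
width: -0.5
```

Emit:
apply_moves:
  series:
    - [[0, 0, 0.05, 0, 0, 0], [0, 0, 0.05, 0, 0, 0], [0, 0, 0, 0, 0, 0], [0, 0, 0, 0, 0, 0], [0, 0, 0, 0, 0, 0]]

```text
clock: 10.12
eef_pos: [664.2, -156.1, 6.1]
tool_rot: [3.141, 0.0, 1.605]
force: [0.9, -0.4, 0.2]
width: 0.1
```

```bash
python3 - <<'E'
from h import *
w=viewer.get_image("wrist"); s=viewer.get_image("side")
x,y=map(int,px("side",[664,-156,6]));print(x,y)
c=cv2.resize(s[y-40:y+40,x-40:x+40],(384,384),interpolation=3)
cv2.imwrite("pics/v3.png",np.hstack([cv2.resize(w,(416,312)),cv2.resize(c,(312,312))]))
E
```

```text
309 178
```

View pics/v3.png

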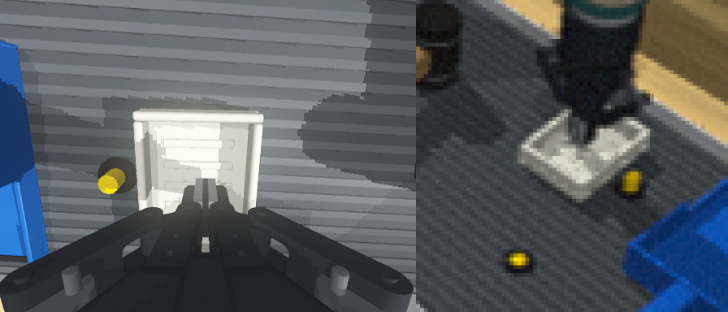

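The fingertips are clearly inside the dish now (wrist crop 205,180). I probe a little further for the floor, then drag.

Emit:
apply_moves:
  series:
    - [[0, 0, 0.04, 0, 0, 0], [0, 0, 0.04, 0, 0, 0], [0, 0, 0, 0, 0, 0], [0, 0, 0, 0, 0, 0], [0, 0, 0, 0, 0, 0]]

```text
clock: 10.85
eef_pos: [664.2, -156.1, 2.0]
tool_rot: [3.141, 0.0, 1.605]
force: [-0.9, -1.0, -1.0]
width: 0.1
```

Emit:
apply_moves:
  series:
    - [[0, 0, 0.04, 0, 0, 0], [0, 0, 0.04, 0, 0, 0], [0, 0, 0, 0, 0, 0], [0, 0, 0, 0, 0, 0], [0, 0, 0, 0, 0, 0]]

```text
clock: 11.48
eef_pos: [664.2, -156.1, -1.7]
tool_rot: [3.141, 0.0, 1.605]
force: [-2.0, -0.7, 5.3]
width: 0.0
```

Floor contact (5 N) comes at z≈-1.7, so the tray origin is about z=-28. I recompute the positions with that.

```bash
python3 - <<'E'
from h import *
s=ctrl.read_state(); i=viewer.camera_info("wrist"); K=np.array(i["K"],float);R=np.array(i["R"],float);t=np.array(i["t"],float).ravel()
Rt=Ro.from_euler("xyz",s["tool_rot"]).as_matrix(); p=np.array(s["eef_pos"])
A=R@Rt; b=R@p+t
def mk(rot,p): 
    R1=Ro.from_euler("xyz",rot).as_matrix(); return dict(K=K,R=A@R1.T,t=b-A@R1.T@np.array(p))
I={"w1":mk([3.141,0,1.606],[622,-160.8,232.]),"w2":mk([3.141,.001,1.604],[579.1,-93.6,225.9]),"top":None}
T=-28
for n,h,o in [("d1",43,dict(w1=(223,155),w2=(175,185))),("d2",43,dict(w1=(281,155),w2=(232,184))),("pinR",35.5,dict(w1=(208,189),w2=(161,217),top=(290.6,124.8))),
 ("homeR",21,dict(w1=(218.5,77),w2=(168,110),top=(291.5,170))),("homeL",21,dict(w1=(482,195),w2=(434,221),top=(168.3,138.6))),
 ("pinL",35.5,dict(w2=(462,128),top=(170.5,178))),("headtop",98,dict(w1=(408,195),w2=(353,228),top=(211.5,130))),
 ("woodsleeve",73,dict(w1=(398,100),w2=(340,136))),("end",73,dict(w1=(400,13),w2=(338,52),top=(227.5,194)))]:
    print(n,*[f"{c}:{ray(c,u,h+T,I[c])[:2].round(1)}" for c,u in o.items()])
E
```

```text
d1 w1:[ 613.2 -202.7] w2:[ 615.7 -205.1]
d2 w1:[ 610.3 -119.1] w2:[ 611.4 -121.8]
pinR w1:[ 667. -226.] w2:[ 669.5 -231.1] top:[ 667.  -232.3]
homeR w1:[ 505.9 -212. ] w2:[ 510.2 -216.8] top:[ 514.9 -218. ]
homeL w1:[666.  206.5] w2:[667.9 201.7] top:[666.  180.8]
pinL w2:[521.2 200.9] top:[525.1 178.1]
headtop w1:[648.5  41.6] w2:[651.5  41.1] top:[650.8  27.1]
woodsleeve w1:[531.4  20.9] w2:[535.5  18.2]
end w1:[435.1   6.1] w2:[437.6   4.2] top:[445.3  -3.6]
```

Emit:
apply_moves:
  series:
    - [[0, 0, -0.1, 0, 0, 0], [0.15, 0, 0, 0, 0, 0], [0.15, 0, 0, 0, 0, 0], [0.15, 0, 0, 0, 0, 0], [0.15, 0, 0, 0, 0, 0]]

```text
clock: 12.1
eef_pos: [663.0, -125.7, 2.8]
tool_rot: [-3.141, 0.0, 1.605]
force: [-0.2, -1.8, -0.3]
width: -0.2
```

Emit:
apply_moves:
  series:
    - [[0.15, 0, 0, 0, 0, 0], [0.15, 0, 0, 0, 0, 0], [0.15, 0, 0, 0, 0, 0], [0.15, 0, 0, 0, 0, 0], [0.1, 0, 0, 0, 0, 0]]

```text
clock: 12.72
eef_pos: [661.9, -90.4, 3.0]
tool_rot: [-3.142, -0.0, 1.605]
force: [-0.6, -0.5, -0.3]
width: -0.3
```

Emit:
apply_moves:
  series:
    - [[-0.1, 0, 0, 0, 0, 0], [0, 0, -0.8, 0, 0, 0], [0, -0.7, -1, 0, 0, 0], [0.8, -0.7, -1, 0, 0, 0], [0.8, 0, -0.5, 0, 0, 0]]
  claw: -1

```text
clock: 13.35
eef_pos: [593.3, -25.6, 163.4]
tool_rot: [3.14, 0.001, 1.601]
force: [2.0, 0.6, 0.7]
width: -0.2
```

Emit:
apply_moves:
  series:
    - [[0, -0.2, 0, 0, 0, 0], [0, 0, 0, 0, 0, 0], [0, 0, 0, 0, 0, 0], [0, 0, 0, 0, 0, 0], [0, 0, 0, 0, 0, 0]]
  claw: 0.5

```text
clock: 13.98
eef_pos: [584.6, -25.1, 160.3]
tool_rot: [-3.141, 0.0, 1.604]
force: [-0.5, 0.4, 0.3]
width: 64.1
```

```bash
python3 - <<'E'
from h import *
plan([580,20,120],1.70,3)
i=viewer.camera_info("wrist"); print(repr(i))
w=viewer.get_image("wrist"); t=viewer.get_image("top");cv2.imwrite("pics/w4.png",w); cv2.imwrite("pics/t4.png",t)
a=cv2.resize(t[85:225,155:345],(480,354),interpolation=3)
cv2.imwrite("pics/v4.png",np.vstack([w,np.pad(a,((0,0),(0,32),(0,0)))])[:600])
E
```

```text
at [584.6 -25.1 160.3] [-3.141  0.     1.604] F [-0.5  0.4  0.3] w 64.1 t 13.975 q [-0.04  0.59  0.05  1.75 -0.04  0.8   1.63]
[0.3, -0.02, 0.27, -0.0, 0.0, -0.31]
[0.3, -0.01, 0.27, -0.0, 0.0, -0.31]
[0.3, -0.0, 0.27, -0.0, 0.0, -0.31]
{'K': array([[268.97649254,   0.        , 252.43617688],
       [  0.        , 268.97649254, 188.07410602],
       [  0.        ,   0.        ,   1.        ]]), 'R': array([[-3.26058388e-02,  9.99468135e-01,  5.53820909e-04],
       [ 9.64610851e-01,  3.13236098e-02,  2.61810498e-01],
       [ 2.61653903e-01,  9.07077258e-03, -9.65119141e-01]]), 't': array([  43.29437956, -585.87874225,  183.43029809])}
```

View pics/v4.png

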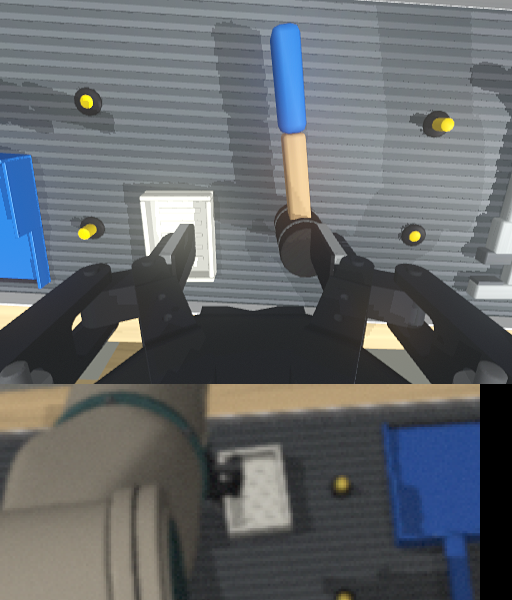

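The dish has moved: its rim is now (140..214,192) against the collar at (92,228). The rim's size in pixels suggests a height near the nominal one, which contradicts the probe. I check where the TCP projects against the visible fingertips.

```bash
python3 - <<'E'
from h import *
s=ctrl.read_state(); R=Ro.from_euler("xyz",s["tool_rot"]).as_matrix(); p=np.array(s["eef_pos"])
for d in(0,-10,-19,-25,-30,-40): print(d,px("wrist",p+R[:,2]*d).round(1))
print("table T=0 / T=-28")
P={"d1":((140,192),43),"d2":((214,192),43),"d4":((216,280),43),"pinR":((87,232),36),"colR":((92,228),20),"homeR":((87,101),21),"homeL":((414,237),21),"pinL":((447,125),36),"colL":((437,124),20),"woodhead":((298,213),71),"sleeve":((293,131),73),"end":((286,27),73)}
for n,(u,h) in P.items(): print(n,*[ray("wrist",u,h+T)[:2].round(1) for T in(0,-12,-28)])
i=viewer.camera_info("side");print(i)
E
```

```text
0 [251.4 216.6]
-10 [251.3 222.3]
-19 [251.3 228. ]
-25 [251.2 232.2]
-30 [251.2 235.9]
-40 [251.1 244.1]
table T=0 / T=-28
d1 [ 605.2 -148.3] [ 608.8 -153.4] [ 613.7 -160.2]
d2 [602.5 -66.1] [606.  -67.8] [610.7 -70. ]
d4 [714.3 -64.2] [722.5 -65.7] [733.4 -67.8]
pinR [ 659. -218.] [ 664.7 -225.8] [ 672.3 -236.2]
colR [ 661.  -221.4] [ 666.5 -229. ] [ 673.8 -239. ]
homeR [ 509.7 -207.8] [ 509.4 -214.8] [ 508.9 -224.2]
homeL [659.5 181.5] [665.  189.5] [672.2 200.3]
pinL [521.9 181.8] [522.1 190.3] [522.2 201.6]
colL [521.4 181.6] [521.5 189.7] [521.7 200.4]
woodhead [613.9  23.8] [618.4  26.1] [624.2  29.2]
sleeve [531.7  12.4] [532.3  14.2] [533.2  16.6]
end [4.451e+02 1.000e-01] [441.7   1.3] [437.1   3. ]
{'K': array([[359.32498981,   0.        , 256.21049964],
       [  0.        , 359.32498981, 188.48310055],
       [  0.        ,   0.        ,   1.        ]]), 'R': array([[ 0.71239027, -0.70164746,  0.01381849],
       [-0.49918833, -0.52047478, -0.69276043],
       [ 0.49326577,  0.48661776, -0.72103539]]), 't': array([-368.99488534,  216.40501726, 1183.17004871])}
```

```bash
python3 - <<'E'
from h import *
s=ctrl.read_state(); R=Ro.from_euler("xyz",s["tool_rot"]).as_matrix(); p=np.array(s["eef_pos"])
im=viewer.get_image("side"); cv2.imwrite("pics/s5.png",im)
q=px("side",p); x,y=map(int,q); k=7; x0,y0=x-50,y-30
a=cv2.resize(im[y0:y0+80,x0:x0+110],None,fx=k,fy=k,interpolation=cv2.INTER_CUBIC)
for off in(-39,39):
  for d,c in((-6,(0,0,255)),(-34,(0,255,0))):
    u=(px("side",p+R[:,0]*off+R[:,2]*d)-[x0,y0]+.5)*k; cv2.circle(a,tuple(map(int,u)),4,c,1)
for X in([657,-218],[510,-208],[522,180],[657,180]):
  for z,c in((20,(0,0,255)),(-8,(0,255,0))):
    f=1
    u=(px("side",X+[z])-[x0,y0]+.5)*k; print(X,z,px("side",X+[z]).round(1)); cv2.circle(a,tuple(map(int,u)),4,c,1)
cv2.imwrite("pics/v5.png",a)
hsv=cv2.cvtColor(im,cv2.COLOR_BGR2HSV); m=cv2.inRange(hsv,(22,180,90),(34,255,255)); n,_,st,ce=cv2.connectedComponentsWithStats(m)
print([(ce[j].round(1),st[j,4]) for j in range(1,n) if st[j,4]>3])
E
```

```text
[657, -218] 20 [321.6 185.4]
[657, -218] -8 [320.5 190.4]
[510, -208] 20 [294.5 203.8]
[510, -208] -8 [293.8 208.8]
[522, 180] 20 [227.  152.5]
[522, 180] -8 [227.3 157.5]
[657, 180] 20 [250.1 138.7]
[657, 180] -8 [250.1 143.7]
[(array([250.3, 138.4]), np.int32(7)), (array([226.9, 150.6]), np.int32(14)), (array([323.7, 184.2]), np.int32(18)), (array([294.5, 204. ]), np.int32(12))]
```

View pics/v5.png

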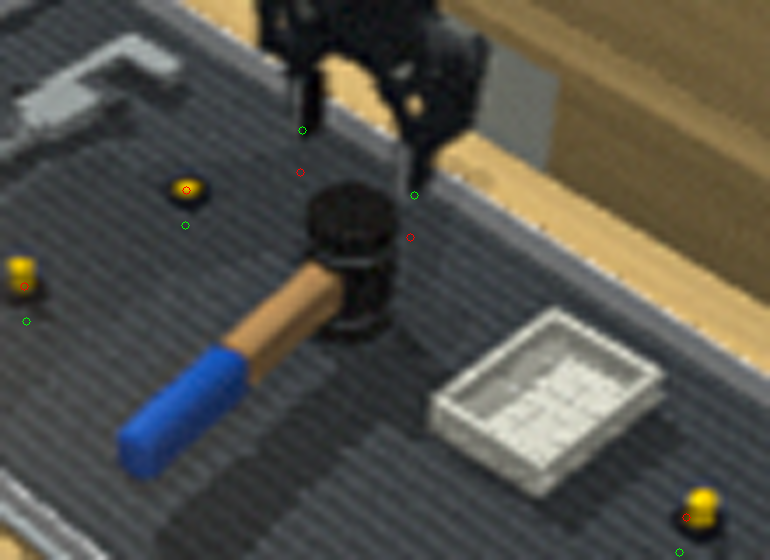

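The side view settles it. The rivets match the nominal tray height (T=0), but the real fingertips are about 28 mm higher than the reported TCP (green marks at 302,130 and 414,195 sit on the tips). So real tip z ≈ reported z + 28. The dish now stands clear of the pin. Next I grip the mallet.

```bash
python3 -c "
from h import *
plan([586.5,19.4,70],1.71,3)"
```

```text
at [584.6 -24.6 160.6] [-3.141  0.     1.605] F [-0.1  0.2  1.1] w 64.2 t 14.125 q [-0.04  0.59  0.05  1.75 -0.04  0.8   1.63]
[0.29, 0.02, 0.6, -0.0, -0.0, -0.34]
[0.29, 0.03, 0.6, -0.0, -0.0, -0.34]
[0.29, 0.04, 0.6, -0.0, -0.0, -0.34]
```

Emit:
apply_moves:
  series:
    - [[0.29, 0.02, 0.3, 0, 0, -0.34], [0.29, 0.03, 0.3, 0, 0, -0.34], [0.29, 0.04, 0.3, 0, 0, -0.34], [0, 0, 0.2, 0, 0, 0], [0, 0, 0, 0, 0, 0]]

```text
clock: 14.75
eef_pos: [585.3, 18.9, 104.6]
tool_rot: [-3.139, 0.0, 1.712]
force: [-0.3, -0.1, -0.3]
width: 64.0
```

```bash
python3 - <<'E'
from h import *
plan([586.5,19.4,8],1.71,3)
w=viewer.get_image("wrist"); cv2.imwrite("pics/w6.png",w)
s=ctrl.read_state(); R=Ro.from_euler("xyz",s["tool_rot"]).as_matrix(); p=np.array(s["eef_pos"])
for r in(0,55): 
    c=np.array([641-r*.99,27-r*.138]); u=px("wrist",[*c,98 if r==0 else 71]); cv2.circle(w,tuple(map(int,u)),4,(0,0,255),1)
u=px("wrist",[p[0],p[1],38]); cv2.circle(w,tuple(map(int,u)),4,(0,255,0),1)
cv2.imwrite("pics/v6.png",w)
E
```

```text
at [585.3  18.9 104.6] [-3.139  0.     1.712] F [-0.3 -0.1 -0.3] w 64.0 t 14.75 q [-0.09  0.66  0.02  1.79 -0.02  0.69  1.65]
[0.0, 0.01, 0.64, -0.01, 0.0, 0.0]
[0.0, 0.01, 0.64, -0.01, 0.0, 0.0]
[0.0, 0.01, 0.64, -0.01, 0.0, 0.0]
```

View pics/v6.png

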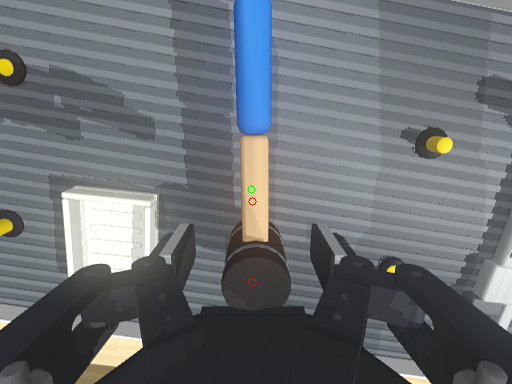

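Handle (column 255) lies centred between the fingers and aligned; head top is at (257,283), as predicted. I descend and grip.

Emit:
apply_moves:
  series:
    - [[0.03, 0.02, 0.5, 0, 0, 0], [0, 0, 0.5, 0, 0, 0], [0, 0, 0.5, 0, 0, 0], [0, 0, 0.43, 0, 0, 0], [0, 0, 0, 0, 0, 0]]

```text
clock: 15.42
eef_pos: [586.1, 20.0, 8.5]
tool_rot: [-3.139, 0.0, 1.711]
force: [-0.5, -0.9, 1.4]
width: 63.7
```

Emit:
apply_moves:
  series:
    - [[0, 0, 0, 0, 0, 0], [0, 0, 0, 0, 0, 0], [0, 0, 0, 0, 0, 0], [0, 0, 0, 0, 0, 0], [0, 0, 0, 0, 0, 0]]
  claw: -1

```text
clock: 16.05
eef_pos: [587.8, 21.0, 10.5]
tool_rot: [3.14, 0.0, 1.712]
force: [-2.0, 0.1, 6.4]
width: 21.3
```

Emit:
apply_moves:
  series:
    - [[0, 0, -0.2, 0, 0, 0], [0, 0, -0.4, 0, 0, 0], [0, 0, -0.6, 0, 0, 0], [0, 0, -0.3, 0, 0, 0], [0, 0, 0, 0, 0, 0]]

```text
clock: 16.68
eef_pos: [587.4, 20.9, 85.2]
tool_rot: [3.14, 0.0, 1.712]
force: [-0.0, -0.5, -3.9]
width: 21.4
```

```bash
python3 - <<'E'
from h import *
s=ctrl.read_state();print(s["torque"].round(2))
plan([480,165,100],1.57,4)
w=viewer.get_image("wrist"); cv2.imwrite("pics/w7.png",w); i=viewer.camera_info("wrist")
im=viewer.get_image("side"); cv2.imwrite("pics/s7.png",im)
x,y=map(int,px("side",s["eef_pos"])); c=im[y-48:y+48,x-50:x+50]
cv2.imwrite("pics/v7.png",np.hstack([w[:,:],cv2.resize(c,(280,384),interpolation=2)]))
E
```

```text
[-0.04  0.12 -0.  ]
at [587.4  20.9  85.2] [3.14  0.    1.712] F [-0.  -0.5 -3.9] w 21.4 t 16.675 q [-0.09  0.69  0.02  1.8  -0.02  0.64  1.64]
[0.79, -0.43, -0.07, 0.0, -0.0, 0.34]
[0.77, -0.46, -0.07, 0.0, -0.0, 0.34]
[0.76, -0.49, -0.07, 0.0, -0.0, 0.34]
[0.74, -0.51, -0.07, 0.0, -0.0, 0.34]
```

View pics/v7.png

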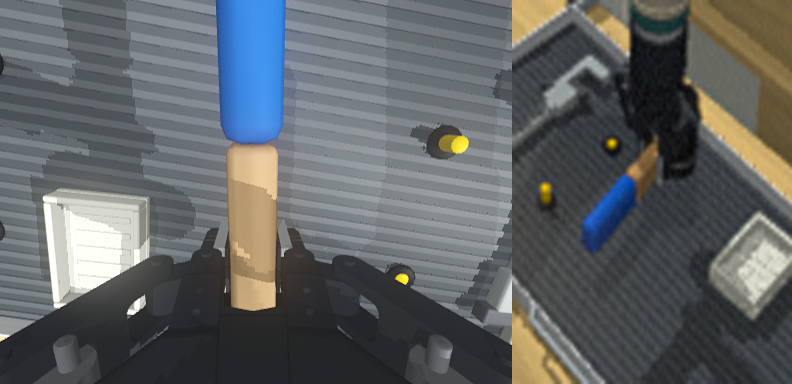

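The mallet is held level (opening 21.4 mm, weight 3.9 N). The left pin's top is at (460,144) with its collar at (446,142). I locate it again from here.

```bash
python3 - <<'E'
from h import *
for T in(0,):
  for n,u,z in(("pinL",(460,144),36),("colL",(446,142),20),("homeL",(402,280),21),("d1",(46,191),43),("d2",(149,199),43)): print(n,ray("wrist",u,z).round(1))
print("side",ray("side",(226.9,150.6),28).round(1),ray("side",(323.7,184.2),28).round(1),"top",ray("top",(170.5,178),36).round(1),ray("top",(290.6,124.8),36).round(1))
plan([469,174,85],1.712,4)
E
```

```text
pinL [519.4 180.7  36. ]
colL [519.3 180.5  20. ]
homeL [655.5 180.7  21. ]
d1 [ 603.  -145.6   43. ]
d2 [598.2 -62.4  43. ]
side [523.8 182.   28. ] [ 660.9 -223.8   28. ] top [517.4 172.   36. ] [ 655.8 -228.4   36. ]
at [586.   20.9  83.6] [-3.14  -0.     1.712] F [-0.3  0.4 -4.7] w 21.1 t 16.775 q [-0.09  0.69  0.02  1.81 -0.02  0.64  1.64]
[0.84, -0.47, -0.01, -0.0, -0.0, -0.0]
[0.84, -0.47, -0.01, -0.0, -0.0, -0.0]
[0.84, -0.47, -0.01, -0.0, -0.0, -0.0]
[0.84, -0.47, -0.01, -0.0, -0.0, -0.0]
```

Emit:
apply_moves:
  series:
    - [[0.84, -0.47, 0, 0, 0, 0], [0.84, -0.47, 0, 0, 0, 0], [0.84, -0.47, 0, 0, 0, 0], [0.84, -0.47, 0, 0, 0, 0], [0, 0, 0.3, 0, 0, 0]]

```text
clock: 17.4
eef_pos: [467.1, 178.5, 68.8]
tool_rot: [-3.14, -0.002, 1.72]
force: [1.1, -0.1, -3.4]
width: 21.5
```

Emit:
apply_moves:
  series:
    - [[0, 0, 0.2, 0, 0, 0], [0, 0, 0, 0, 0, 0], [0, 0, 0, 0, 0, 0], [0, 0, 0, 0, 0, 0], [0, 0, 0, 0, 0, 0]]

```text
clock: 18.02
eef_pos: [470.6, 173.9, 59.6]
tool_rot: [3.141, -0.0, 1.711]
force: [-0.0, -0.2, -3.1]
width: 21.1
```

```bash
python3 - <<'E'
from h import *
s=ctrl.read_state();plan([468,174,60],1.712,1)
im=viewer.get_image("side"); cv2.imwrite("pics/s8.png",im)
p=np.array(s["eef_pos"]); h=p+[53.2,6,5.5]
x0,y0=195,110;k=8
a=cv2.resize(im[y0:y0+70,x0:x0+70],None,fx=k,fy=k,interpolation=2)
for dz in(0,82):
  pts=[(px("side",h+[27*np.cos(t),27*np.sin(t),dz])-[x0,y0]+.5)*k for t in np.linspace(0,6.28,24)]
  cv2.polylines(a,[np.int32(pts)],True,(0,255,0),1)
for X in([521,180,20],[521,180,36]): cv2.circle(a,tuple(map(int,(px("side",X)-[x0,y0]+.5)*k)),4,(0,0,255),1)
cv2.imwrite("pics/v8.png",a)
E
```

```text
at [470.6 173.9  59.6] [ 3.141 -0.     1.711] F [-0.  -0.2 -3.1] w 21.1 t 18.025 q [-0.44  0.65  0.04  2.05 -0.06  0.44  1.36]
[0.01, -0.05, -0.01, 0.01, -0.0, -0.01]
```

View pics/v8.png

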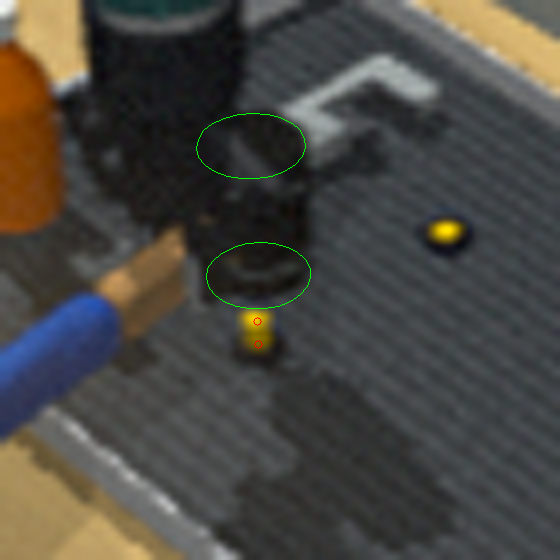

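The held head lies over the pin to within about 3 mm (face centre ≈252,275 against the predicted 258), 29 mm above its top. I tap the left pin.

Emit:
apply_moves:
  series:
    - [[0, -0.03, 0.36, 0, 0, 0], [0, 0, 0.38, 0, 0, 0], [0, 0, 0.15, 0, 0, 0], [0, 0, 0, 0, 0, 0], [0, 0, 0, 0, 0, 0]]

```text
clock: 18.7
eef_pos: [469.0, 174.3, 15.2]
tool_rot: [3.141, -0.0, 1.712]
force: [-0.3, 1.1, -0.8]
width: 21.5
```

Emit:
apply_moves:
  series:
    - [[0, 0, -0.5, 0, 0, 0], [0, 0, 0, 0, 0, 0], [0, 0, 0.3, 0, 0, 0], [0, 0, 0.25, 0, 0, 0], [0, 0, 0, 0, 0, 0]]

```text
clock: 19.32
eef_pos: [465.3, 173.2, 10.2]
tool_rot: [-3.135, 0.001, 1.712]
force: [-2.2, -0.5, -0.0]
width: 21.0
```

Emit:
apply_moves:
  series:
    - [[0, 0, -0.4, 0, 0, 0], [0, 0, -0.5, 0, 0, 0], [0, 0, -0.5, 0, 0, 0], [0, -0.8, 0, 0, 0, 0], [0, -0.2, 0, 0, 0, 0]]

```text
clock: 19.95
eef_pos: [415.1, 165.6, 80.9]
tool_rot: [-3.135, 0.001, 1.712]
force: [-0.0, 0.2, -3.3]
width: 21.1
```

```bash
python3 - <<'E'
from h import *
s=ctrl.read_state();plan([468,174,60],1.712,1);print(s["torque"].round(2))
im=viewer.get_image("side"); cv2.imwrite("pics/s9.png",im)
x0,y0=195,110;k=8
a=cv2.resize(im[y0:y0+70,x0-20:x0+60],None,fx=k,fy=k,interpolation=2)
cv2.imwrite("pics/v9.png",a)
E
```

```text
at [415.1 165.6  80.9] [-3.135e+00  1.000e-03  1.712e+00] F [-0.   0.2 -3.3] w 21.1 t 19.95 q [-0.47  0.56  0.05  2.18 -0.06  0.41  1.33]
[0.02, 1.07, 0.41, -0.06, 0.01, 0.0]
[-0.    0.14  0.02]
```

View pics/v9.png

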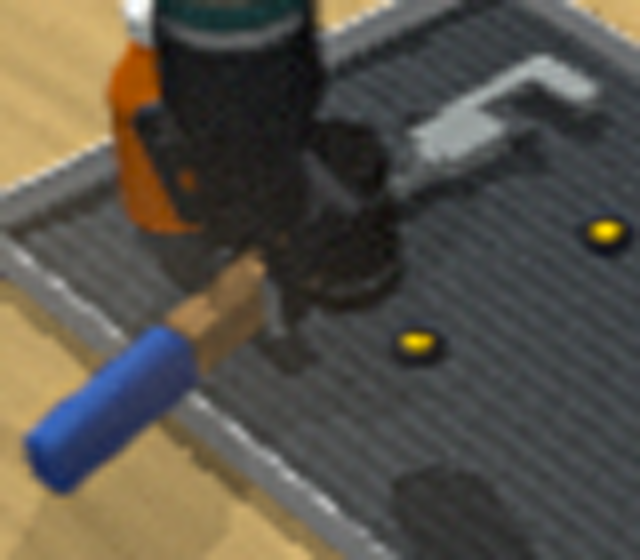

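Left pin at (418,342) is now flat, like the home one at (606,232). The mallet seems pitched in the grip, so I estimate that tilt from the handle's end at about (48,465), both before (s8) and after (s9).

```bash
python3 - <<'E'
from h import *
def bluefar(f):
    im=cv2.imread(f); h=cv2.cvtColor(im,cv2.COLOR_BGR2HSV); m=cv2.inRange(h,(105,120,50),(125,255,255)); n,l,st,ce=cv2.connectedComponentsWithStats(m)
    js=[j for j in range(1,n) if st[j,0]<260 and st[j,4]>60]; j=max(js,key=lambda j:st[j,4]); ys,xs=np.where(l==j); return xs,ys
# sleeve blob centroid vs model centroid of box 26x32, s 112..207 from head axis
import itertools
def model(p,yaw,phi,r=53.3):
    d=np.array([np.cos(yaw),np.sin(yaw),0]);G=np.array(p)+[0,0,46.5]; u=np.array([0,0,1.]);
    dd=d*np.cos(phi)+u*np.sin(phi); n=u*np.cos(phi)-d*np.sin(phi); l=np.cross(n,dd)
    pts=[px("side",G-(s-r)*dd+a*13*l+b*16*n) for s,a,b in itertools.product((112,207),(-1,1),(-1,1))]
    hull=cv2.convexHull(np.float32(pts)); M=cv2.moments(hull); return M["m10"]/M["m00"],M["m01"]/M["m00"],cv2.boundingRect(hull)
for f,p in(("pics/s8.png",[470.6,173.9,59.6]),("pics/s9.png",[415.1,165.6,80.9]),("pics/s7.png",[587.4,20.9,85.2])):
    xs,ys=bluefar(f); print(f,xs.mean().round(1),ys.mean().round(1),(xs.min(),ys.min(),np.ptp(xs)+1,np.ptp(ys)+1))
    for ph in(-4,0,4,8,12): print("  ",ph,[np.round(v,1) for v in model(p,0.141,np.radians(ph))])
E
```

```text
pics/s8.png 199.2 154.1 (np.int64(190), np.int64(147), np.int64(19), np.int64(18))
   -4 [np.float64(198.2), np.float64(154.9), array([186, 144,  24,  22])]
   0 [np.float64(198.4), np.float64(156.4), array([186, 145,  24,  23])]
   4 [np.float64(198.7), np.float64(157.8), array([186, 146,  25,  24])]
   8 [np.float64(199.0), np.float64(159.2), array([187, 147,  24,  25])]
   12 [np.float64(199.5), np.float64(160.4), array([187, 148,  24,  25])]
pics/s9.png 187.3 160.8 (np.int64(179), np.int64(151), np.int64(19), np.int64(20))
   -4 [np.float64(187.0), np.float64(158.4), array([174, 147,  26,  23])]
   0 [np.float64(187.2), np.float64(160.0), array([174, 148,  26,  24])]
   4 [np.float64(187.5), np.float64(161.4), array([175, 149,  25,  25])]
   8 [np.float64(188.0), np.float64(162.8), array([175, 150,  26,  26])]
   12 [np.float64(188.5), np.float64(164.1), array([176, 151,  25,  26])]
pics/s7.png 249.1 156.0 (np.int64(240), np.int64(147), np.int64(19), np.int64(19))
   -4 [np.float64(248.5), np.float64(155.0), array([237, 144,  23,  22])]
   0 [np.float64(248.5), np.float64(156.5), array([237, 145,  23,  23])]
   4 [np.float64(248.6), np.float64(158.0), array([237, 146,  23,  24])]
   8 [np.float64(248.7), np.float64(159.3), array([237, 147,  23,  25])]
   12 [np.float64(249.0), np.float64(160.6), array([237, 148,  23,  26])]
```

Emit:
apply_moves:
  series:
    - [[-0.2, 0.1, -0.1, 0.1, 0, 0], [-0.45, 0.16, -0.1, 0.1, 0, 0], [-0.6, 0.2, 0, 0.1, 0, 0], [-0.7, 0.22, 0, 0.1, 0, 0], [-0.7, 0.22, 0, 0.1, 0, 0]]

```text
clock: 20.62
eef_pos: [485.1, 39.7, 91.0]
tool_rot: [-3.091, 0.0, 1.71]
force: [0.9, 0.6, -2.6]
width: 21.3
```

Emit:
apply_moves:
  series:
    - [[-0.7, 0.22, 0, 0, 0, 0], [-0.7, 0.22, 0, 0, 0, 0], [-0.7, 0.22, 0, 0, 0, 0], [-0.7, 0.22, 0, 0, 0, 0], [-0.7, 0.22, 0, 0, 0, 0]]

```text
clock: 21.25
eef_pos: [563.1, -126.8, 87.9]
tool_rot: [-3.09, 0.001, 1.71]
force: [0.0, -0.1, -3.8]
width: 21.2
```

Emit:
apply_moves:
  series:
    - [[-0.65, 0.22, 0, 0, 0, 0], [-0.6, 0.2, 0, 0, 0, 0], [-0.5, 0.15, 0, 0, 0, 0], [-0.3, 0.1, 0.05, 0, 0, 0], [-0.16, 0, 0.05, 0, 0, 0]]

```text
clock: 21.88
eef_pos: [609.9, -229.7, 80.8]
tool_rot: [-3.089, -0.0, 1.71]
force: [-0.2, -0.6, -4.0]
width: 21.3
```

```bash
python3 - <<'E'
from h import *
s=ctrl.read_state();plan([606,-229,65],1.712,2)
w=viewer.get_image("wrist"); im=viewer.get_image("side"); cv2.imwrite("pics/s10.png",im); cv2.imwrite("pics/w10.png",w)
for c,i in(("wrist",w),("side",im)):
    h=cv2.cvtColor(i,cv2.COLOR_BGR2HSV); m=cv2.inRange(h,(22,180,90),(34,255,255)); n,_,st,ce=cv2.connectedComponentsWithStats(m)
    for j in range(1,n):
        if st[j,4]>3: print(c,ce[j].round(1),st[j,4],ray(c,ce[j],30 if c=="side" else 36).round(1),ray(c,ce[j],21).round(1))
    b=cv2.inRange(h,(105,120,50),(125,255,255)); n,_,st,ce=cv2.connectedComponentsWithStats(b); print("blue",[(ce[j].round(1),st[j]) for j in range(1,n) if st[j,4]>60])
p=np.array(s["eef_pos"]); hd=p+[53.2,6,5.5]
x,y=map(int,px("side",hd)); x0,y0=x-35,y-30;k=7
a=cv2.resize(im[y0:y0+60,x0:x0+70],None,fx=k,fy=k,interpolation=2)
for dz in(0,):
  pts=[(px("side",hd+[27*np.cos(t),27*np.sin(t),dz])-[x0,y0]+.5)*k for t in np.linspace(0,6.28,24)]
  cv2.polylines(a,[np.int32(pts)],True,(0,255,0),1)
print(x0,y0,px("side",hd)); cv2.imwrite("pics/v10.png",np.hstack([cv2.resize(w[:384,:],(320,240))[:,:], a[:240,:480]]) if 0 else a)
E
```

```text
at [ 609.9 -229.7   80.8] [-3.089 -0.     1.71 ] F [-0.2 -0.6 -4. ] w 21.3 t 21.875 q [ 0.3   0.79 -0.    1.56  0.03  0.83  1.99]
[0.01, -0.03, 0.16, -0.25, -0.0, -0.01]
[0.01, -0.03, 0.16, -0.25, -0.0, -0.01]
wrist [299.8  78.2] 12 [ 509.1 -206.    36. ] [ 506.1 -203.9   21. ]
blue [(array([ 91.2, 178.3]), array([    0,     0,   197,   303, 33493], dtype=int32)), (array([252.6,  67.1]), array([ 221,    0,   64,  140, 8444], dtype=int32)), (array([140.1, 301.2]), array([132, 294,  15,  13, 107], dtype=int32))]
side [250.3 138.4] 7 [650.  171.4  30. ] [657.9 179.7  21. ]
side [226.7 152.4] 7 [513.9 171.8  30. ] [520.6 180.1  21. ]
side [323.7 184.2] 18 [ 659.2 -224.6   30. ] [ 667.2 -220.    21. ]
side [294.7 204. ] 13 [ 502.5 -214.3   30. ] [ 509.  -209.7   21. ]
blue [(array([305.1, 189.2]), array([296, 178,  19,  23, 223], dtype=int32)), (array([346.5, 207.9]), array([ 315,  182,   67,   55, 1684], dtype=int32))]
291 142 [326.39631378 172.93179278]
```

View pics/v10.png

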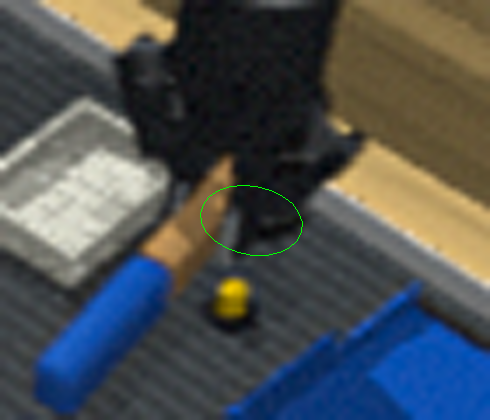

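Left pin's blob is now consistent with home height. The right pin measures (659,-225), and the face centre will come down on it, with clear space to the dish and dustpan. I tap it.

Emit:
apply_moves:
  series:
    - [[0, 0, 0.4, 0, 0, 0], [0, 0, 0.4, 0, 0, 0], [0, 0, 0.38, 0, 0, 0], [0, 0, 0.16, 0, 0, 0], [0, 0, 0, 0, 0, 0]]

```text
clock: 22.6
eef_pos: [606.5, -228.1, 14.3]
tool_rot: [-3.089, -0.001, 1.712]
force: [-0.3, 0.3, -3.8]
width: 21.4
```

Emit:
apply_moves:
  series:
    - [[0, 0, -0.5, 0, 0, 0], [0, 0, 0, 0, 0, 0], [0, 0, 0.3, 0, 0, 0], [0, 0, 0.24, 0, 0, 0], [0, 0, 0, 0, 0, 0]]

```text
clock: 23.22
eef_pos: [604.0, -228.7, 10.6]
tool_rot: [-3.085, -0.001, 1.711]
force: [-0.8, -0.0, -3.5]
width: 21.1
```

Emit:
apply_moves:
  series:
    - [[0, 0, -0.4, 0, 0, 0], [0, 0, -0.5, 0, 0, 0], [0, 0, -0.5, 0, 0, 0], [0, -0.7, 0, 0, 0, 0], [0, -0.3, 0, 0, 0, 0]]

```text
clock: 23.85
eef_pos: [558.8, -236.1, 86.4]
tool_rot: [-3.089, 0.001, 1.711]
force: [0.5, -0.6, -3.2]
width: 21.2
```

```bash
python3 - <<'E'
from h import *
s=ctrl.read_state();plan([560,-30,80],1.712,2)
w=viewer.get_image("wrist"); im=viewer.get_image("side"); cv2.imwrite("pics/s11.png",im); cv2.imwrite("pics/w11.png",w)
for f in("s0","s11"):
    i=cv2.imread(f"pics/{f.replace('s0','side0')}.png")
    h=cv2.cvtColor(i,cv2.COLOR_BGR2HSV); m=cv2.inRange(h,(22,180,90),(34,255,255)); n,_,st,ce=cv2.connectedComponentsWithStats(m)
    for j in range(1,n):
        if st[j,4]>3: print(f,ce[j].round(1),st[j],ray("side",ce[j],21).round(1))
b=cv2.inRange(h,(105,120,50),(125,255,255)); n,_,st,ce=cv2.connectedComponentsWithStats(b); print("blue",[(ce[j].round(1),st[j]) for j in range(1,n) if st[j,4]>60])
y0,x0=125,215;a=cv2.resize(im[y0:y0+100,x0:x0+140],None,fx=5.5,fy=5.5,interpolation=2); cv2.imwrite("pics/v11.png",a)
E
```

```text
at [ 558.8 -236.1   86.4] [-3.089e+00  1.000e-03  1.711e+00] F [ 0.5 -0.6 -3.2] w 21.2 t 23.85 q [ 0.34  0.73 -0.    1.7   0.04  0.76  2.02]
[2.04, 0.3, 0.05, -0.25, 0.0, -0.01]
[2.04, 0.3, 0.06, -0.25, 0.0, -0.01]
s0 [250.3 138.4] [249 138   4   2   7] [657.9 179.7  21. ]
s0 [226.8 150.7] [225 149   4   5  15] [528.2 188.1  21. ]
s0 [323.7 184.1] [322 182   4   5  18] [ 667.7 -219.6   21. ]
s0 [294.8 204.1] [293 203   5   3  12] [ 509.1 -210.3   21. ]
s11 [250.3 138.4] [249 138   4   2   7] [657.9 179.7  21. ]
s11 [226.7 152.4] [225 152   4   2   7] [520.6 180.1  21. ]
s11 [323.5 185.5] [322 185   4   2   8] [ 661. -224.   21.]
blue [(array([346.6, 207.9]), array([ 315,  182,   67,   55, 1677], dtype=int32)), (array([296.4, 197.9]), array([287, 186,  20,  25, 239], dtype=int32))]
```

The picture limit is reached, so I go on by numbers. Next I check the mallet's tilt and how much yellow shows at each pin.

```bash
cat > t.py <<'E'
from h import *
import itertools
def model(p,yaw,phi,r=53.3):
    d=np.array([np.cos(yaw),np.sin(yaw),0]);G=np.array(p)+[0,0,46.5]; u=np.array([0,0,1.])
    dd=d*np.cos(phi)+u*np.sin(phi); n=u*np.cos(phi)-d*np.sin(phi); l=np.cross(n,dd)
    pts=[px("side",G-(s-r)*dd+a*13*l+b*16*n) for s,a,b in itertools.product((112,207),(-1,1),(-1,1))]
    M=cv2.moments(cv2.convexHull(np.float32(pts))); return round(M["m10"]/M["m00"],1),round(M["m01"]/M["m00"],1)
def mass(im,cam,X):
    x,y=map(int,np.round(px(cam,X))); w=im[y-7:y+8,x-7:x+8].astype(float); m=np.clip(np.minimum(w[...,1],w[...,2])-w[...,0]-8,0,None)
    yy,xx=np.mgrid[y-7:y+8,x-7:x+8]; i=viewer.camera_info(cam); d=(np.array(i["R"])@np.array(X)+np.array(i["t"]).ravel())[2]
    return round(m.sum()*(d/1000)**2),round((m*yy).sum()/m.sum()-px(cam,X)[1],2),round((m*xx).sum()/m.sum()-px(cam,X)[0],2)
PINS=dict(homeL=[657.9,179.7,21],L=[520.6,180.1,21],homeR=[509.1,-210,21],R=[661,-224,21])
E
python3 - <<'E'
from t import *
for p,o in(([609.9,-229.7,80.8],(305.1,189.2)),([558.8,-236.1,86.4],(296.4,197.9))):
    print(o,[(f,model(p,.141,np.radians(f))) for f in(-4,0,4,8)])
for f in("side0","s5","s11"):
    im=cv2.imread(f"pics/{f}.png"); print(f,{k:mass(im,"side",v) for k,v in PINS.items()})
im=cv2.imread("pics/top0.png"); P2=dict(homeL=ray("top",(168.3,138.6),21),L=ray("top",(170.5,178),21),homeR=ray("top",(291.5,170),21),R=ray("top",(290.6,124.8),21))
print({k:mass(im,"top",v) for k,v in P2.items()})
E
```

```text
(305.1, 189.2) [(-4, (304.5, 188.2)), (0, (304.3, 189.7)), (4, (304.1, 191.1)), (8, (304.0, 192.5))]
(296.4, 197.9) [(-4, (296.2, 195.7)), (0, (295.9, 197.3)), (4, (295.8, 198.7)), (8, (295.7, 200.0))]
side0 {'homeL': (2811, np.float64(-0.05), np.float64(-0.01)), 'L': (4449, np.float64(-1.99), np.float64(-0.13)), 'homeR': (3268, np.float64(0.03), np.float64(0.03)), 'R': (5203, np.float64(-1.81), np.float64(0.13))}
s5 {'homeL': (2421, np.float64(-0.06), np.float64(0.0)), 'L': (4038, np.float64(-1.97), np.float64(-0.12)), 'homeR': (2884, np.float64(0.06), np.float64(-0.12)), 'R': (5051, np.float64(-1.67), np.float64(0.29))}
s11 {'homeL': (2923, np.float64(-0.06), np.float64(0.01)), 'L': (2846, np.float64(-0.18), np.float64(-0.04)), 'homeR': (0, np.float64(nan), np.float64(nan)), 'R': (2772, np.float64(0.09), np.float64(-0.11))}
{'homeL': (2029, np.float64(-0.34), np.float64(-0.69)), 'L': (2338, np.float64(-0.38), np.float64(-1.43)), 'homeR': (2054, np.float64(-0.31), np.float64(-0.6)), 'R': (2392, np.float64(-0.7), np.float64(-0.82))}t.py:11: RuntimeWarning: invalid value encountered in scalar divide
  return round(m.sum()*(d/1000)**2),round((m*yy).sum()/m.sum()-px(cam,X)[1],2),round((m*xx).sum()/m.sum()-px(cam,X)[0],2)
```

Yellow area and centroid now match the home rivets for both pins, within about 1 mm. As a firm check I tap the right pin once more and press until the force rises.

Emit:
apply_moves:
  series:
    - [[0, 0.6, 0, 0, 0, 0], [0, 0.38, 0, 0, 0, 0], [0, 0, 0.5, 0, 0, 0], [0, 0, 0.5, 0, 0, 0], [0, 0, 0.35, 0, 0, 0]]

```text
clock: 24.58
eef_pos: [606.1, -228.3, 14.2]
tool_rot: [-3.09, -0.0, 1.712]
force: [-0.0, 0.6, -4.4]
width: 21.5
```

Emit:
apply_moves:
  series:
    - [[0, 0, 0.1, 0, 0, 0], [0, 0, 0.05, 0, 0, 0], [0, 0, 0, 0, 0, 0], [0, 0, 0, 0, 0, 0], [0, 0, 0, 0, 0, 0]]

```text
clock: 25.2
eef_pos: [604.8, -228.3, 10.0]
tool_rot: [-3.089, -0.001, 1.712]
force: [-5.7, 2.5, 8.0]
width: 21.1
```

Emit:
apply_moves:
  series:
    - [[0, 0, 0.04, 0, 0, 0], [0, 0, 0.04, 0, 0, 0], [0, 0, 0, 0, 0, 0], [0, 0, 0, 0, 0, 0], [0, 0, 0, 0, 0, 0]]

```text
clock: 25.82
eef_pos: [603.8, -228.6, 8.1]
tool_rot: [-3.088, -0.001, 1.712]
force: [-11.8, 3.9, 22.3]
width: 21.4
```

Net 26 N with hardly any motion means the right pin is home (it yields at 8–11 N). I do the same check on the left pin.

Emit:
apply_moves:
  series:
    - [[0, 0, -0.3, 0, 0, 0], [0, 0, -0.6, 0, 0, 0], [0, 0, -0.6, 0, 0, 0], [0.3, -0.05, -0.1, 0, 0, 0], [0.6, -0.1, 0, 0, 0, 0]]

```text
clock: 26.45
eef_pos: [595.2, -185.2, 84.3]
tool_rot: [-3.091, 0.001, 1.71]
force: [-1.0, 1.3, -3.6]
width: 20.7
```

Emit:
apply_moves:
  series:
    - [[0.75, -0.13, 0, 0, 0, 0], [0.75, -0.13, 0, 0, 0, 0], [0.75, -0.13, 0, 0, 0, 0], [0.75, -0.13, 0, 0, 0, 0], [0.75, -0.13, 0, 0, 0, 0]]

```text
clock: 27.08
eef_pos: [535.3, -1.4, 85.1]
tool_rot: [-3.088, -0.001, 1.713]
force: [0.1, -0.6, -3.3]
width: 21.5
```

Emit:
apply_moves:
  series:
    - [[0.75, -0.13, 0, 0, 0, 0], [0.75, -0.13, 0, 0, 0, 0], [0.75, -0.13, 0, 0, 0, 0], [0.75, -0.13, 0, 0, 0, 0], [0.46, -0.1, 0, 0, 0, 0]]

```text
clock: 27.7
eef_pos: [479.6, 166.3, 86.8]
tool_rot: [-3.088, -0.001, 1.715]
force: [-0.4, -0.3, -2.9]
width: 21.3
```

```bash
python3 - <<'E'
from t import *
s=ctrl.read_state();plan([472,174,30],1.712,2)
im=viewer.get_image("side");cv2.imwrite("pics/s12.png",im)
h=cv2.cvtColor(im,cv2.COLOR_BGR2HSV);b=cv2.inRange(h,(105,120,50),(125,255,255)); n,_,st,ce=cv2.connectedComponentsWithStats(b); print("blue",[(ce[j].round(1)) for j in range(1,n) if st[j,4]>60])
print([(f,model(s["eef_pos"],.141,np.radians(f))) for f in(-4,0,4,8)])
print({k:mass(im,"side",v) for k,v in PINS.items()})
E
```

```text
at [479.6 166.3  86.8] [-3.088e+00 -1.000e-03  1.715e+00] F [-0.4 -0.3 -2.9] w 21.3 t 27.7 q [-0.4   0.63  0.03  1.97 -0.05  0.6   1.38]
[0.09, -0.03, 0.57, -0.26, -0.01, 0.01]
[0.09, -0.05, 0.57, -0.26, -0.01, 0.01]
blue [array([202.8, 149.8]), array([346.5, 207.9])]
[(-4, (200.6, 149.2)), (0, (200.8, 150.8)), (4, (201.1, 152.2)), (8, (201.4, 153.6))]
{'homeL': (2881, np.float64(-0.05), np.float64(0.01)), 'L': (2317, np.float64(-0.2), np.float64(-0.05)), 'homeR': (3387, np.float64(0.02), np.float64(0.03)), 'R': (3288, np.float64(0.11), np.float64(-0.09))}
```

Emit:
apply_moves:
  series:
    - [[0.17, -0.1, 0.1, 0, 0, 0], [0, 0, 0.4, 0, 0, 0], [0, 0, 0.4, 0, 0, 0], [0, 0, 0.4, 0, 0, 0], [0, 0, 0.16, 0, 0, 0]]

```text
clock: 28.38
eef_pos: [470.5, 169.3, 13.4]
tool_rot: [-3.087, 0.001, 1.711]
force: [-1.1, 0.0, -4.5]
width: 21.3
```

Emit:
apply_moves:
  series:
    - [[0, 0, 0.06, 0, 0, 0], [0, 0, 0.06, 0, 0, 0], [0, 0, 0, 0, 0, 0], [0, 0, 0, 0, 0, 0], [0, 0, 0, 0, 0, 0]]

```text
clock: 29.0
eef_pos: [471.7, 169.9, 10.1]
tool_rot: [-3.09, 0.0, 1.711]
force: [-1.5, -1.2, 5.4]
width: 21.5
```

Emit:
apply_moves:
  series:
    - [[0, 0, 0.05, 0, 0, 0], [0, 0, 0.04, 0, 0, 0], [0, 0, 0, 0, 0, 0], [0, 0, 0, 0, 0, 0], [0, 0, 0, 0, 0, 0]]

```text
clock: 29.62
eef_pos: [471.9, 169.9, 9.7]
tool_rot: [-3.092, -0.001, 1.711]
force: [-8.0, -3.7, 47.6]
width: 21.1
```

The left pin resists a net 51 N without moving, so it is home. I carry the mallet back to the open middle and set it down.

Emit:
apply_moves:
  series:
    - [[0, 0, -0.3, 0, 0, 0], [0, 0, -0.6, 0, 0, 0], [-0.3, 0.17, -0.3, 0, 0, 0], [-0.6, 0.34, 0, 0, 0, 0], [-0.7, 0.4, 0, 0, 0, 0]]

```text
clock: 30.25
eef_pos: [531.5, 98.0, 62.5]
tool_rot: [-3.091, -0.001, 1.713]
force: [-0.3, -0.6, -4.3]
width: 21.5
```

Emit:
apply_moves:
  series:
    - [[-0.7, 0.4, 0, 0, 0, 0], [-0.6, 0.35, 0, 0, 0, 0], [-0.37, 0.2, 0, 0, 0, 0], [0, 0, 0.4, 0, 0, 0], [0, 0, 0.4, 0, 0, 0]]

```text
clock: 30.88
eef_pos: [587.2, 22.0, 19.1]
tool_rot: [-3.09, -0.001, 1.712]
force: [-0.4, -0.2, -4.6]
width: 21.4
```

Emit:
apply_moves:
  series:
    - [[0, 0, 0.15, 0, 0, 0], [0, 0, 0.1, 0, 0, 0], [0, 0, 0.04, 0, 0, 0], [0, 0, 0, 0, 0, 0], [0, 0, 0, 0, 0, 0]]

```text
clock: 31.5
eef_pos: [586.6, 21.8, 5.9]
tool_rot: [-3.09, -0.0, 1.712]
force: [-4.5, 1.2, 5.9]
width: 21.5
```

Contact on the mat (net about 10 N). I release and rise.

Emit:
apply_moves:
  series:
    - [[0, 0, 0, 0, 0, 0], [0, 0, 0, 0, 0, 0], [0, 0, 0, 0, 0, 0], [0, 0, 0, 0, 0, 0], [0, 0, 0, 0, 0, 0]]
  claw: 0.3

```text
clock: 32.12
eef_pos: [586.5, 21.3, 4.8]
tool_rot: [-3.089, -0.0, 1.712]
force: [0.1, 0.1, -0.3]
width: 55.3
```

Emit:
apply_moves:
  series:
    - [[0, 0, -0.3, 0, 0, 0], [0, 0, -0.6, 0, 0, 0], [0, 0, -0.8, 0, 0, 0], [0, 0, -0.8, 0, 0, 0], [0, 0, -0.8, 0, 0, 0]]

```text
clock: 32.75
eef_pos: [595.2, 22.5, 172.1]
tool_rot: [-3.09, 0.0, 1.712]
force: [0.5, -0.2, 0.2]
width: 55.6
```

Emit:
apply_moves:
  series:
    - [[0, -1, -0.4, 0, 0, 0], [0, -1, 0, 0, 0, 0], [0, -1, 0, 0, 0, 0], [0, 0, 0, 0, 0, 0], [0, 0, 0, 0, 0, 0]]

```text
clock: 33.38
eef_pos: [449.1, 1.9, 198.5]
tool_rot: [-3.092, 0.0, 1.712]
force: [0.9, -0.1, -0.3]
width: 55.1
```

```bash
python3 - <<'E'
from t import *
s=ctrl.read_state();print(s["eef_pos"].round(),s["force"].round(1),s["width"],s["clock"])
im=viewer.get_image("side");cv2.imwrite("pics/s13.png",im);t=viewer.get_image("top");cv2.imwrite("pics/t13.png",t)
print({k:mass(im,"side",v) for k,v in PINS.items()})
for f in("side0","s13"):
    i=cv2.imread(f"pics/{f}.png"); h=cv2.cvtColor(i,cv2.COLOR_BGR2HSV);b=cv2.inRange(h,(105,120,50),(125,255,255)); n,_,st,ce=cv2.connectedComponentsWithStats(b); print(f,"blue",[(ce[j].round(1),st[j,2:].tolist()) for j in range(1,n) if st[j,4]>60])
    wm=cv2.inRange(h,(0,0,140),(180,60,255)); n,_,st,ce=cv2.connectedComponentsWithStats(wm)
    print(" white",[(ce[j].round(1),st[j].tolist(),ray("side",ce[j],38).round()) for j in range(1,n) if st[j,4]>100 and 270<ce[j][0]<330 and 150<ce[j][1]<200])
for c,l,z in(("side","soap_dish",38),("top","soap_dish",38),("side","mallet",57),("side","bottle",70),("side","dustpan",25),("side","pipe_wrench",20)): print(c,l,[(np.round(np.array(d["location"])*[512,384]).tolist(),round(d["score"],2),ray(c,np.array(d["location"])*[512,384],z).round().tolist()) for d in viewer.find_in(c,l)[:3]])
E
```

```text
[449.   2. 199.] [ 0.9 -0.1 -0.3] 55.1053044669753 33.375
{'homeL': (0, np.float64(nan), np.float64(nan)), 'L': (2306, np.float64(-0.2), np.float64(-0.05)), 'homeR': (3379, np.float64(0.02), np.float64(0.04)), 'R': (3332, np.float64(0.11), np.float64(-0.08))}
side0 blue [(array([249.5, 170.4]), [18, 19, 180]), (array([346.5, 207.9]), [67, 55, 1687])]
 white [(array([312. , 174.4]), [296, 163, 33, 22, 321], array([ 662., -164.,   38.]))]
s13 blue [(array([249.7, 169.7]), [19, 19, 180]), (array([346.5, 207.9]), [67, 55, 1679])]
 white [(array([301.6, 168. ]), [286, 156, 32, 23, 312], array([ 660., -111.,   38.]))]
side soap_dish [([302.0, 171.0], 0.95, [647.0, -125.0, 38.0]), ([401.0, 251.0], 0.82, [591.0, -592.0, 38.0])]
top soap_dish [([402.0, 131.0], 0.92, [596.0, -588.0, 38.0]), ([257.0, 126.0], 0.71, [662.0, -119.0, 38.0])]
side mallet [([256.0, 262.0], 0.96, [219.0, -302.0, 57.0]), ([263.0, 158.0], 0.56, [575.0, 22.0, 57.0]), ([147.0, 159.0], 0.42, [239.0, 335.0, 57.0])]
side bottle [([195.0, 126.0], 0.77, [501.0, 360.0, 70.0])]
side dustpan [([347.0, 206.0], 0.79, [637.0, -349.0, 25.0]), ([304.0, 171.0], 0.44, [666.0, -121.0, 25.0])]
side pipe_wrench [([223.0, 137.0], 0.6, [579.0, 269.0, 20.0])]t.py:11: RuntimeWarning: invalid value encountered in scalar divide
  return round(m.sum()*(d/1000)**2),round((m*yy).sum()/m.sum()-px(cam,X)[1],2),round((m*xx).sum()/m.sum()-px(cam,X)[0],2)
```

```bash
python3 -c "
from h import *
print(ctrl.finish_job())"
```

```text
the job is handed in; nothing more can be done
None
```

I moved the dish clear, tapped both loose pins home with the black/blue mallet, set it down on the mat and handed the job in at about 33 s; no verdict is given.

**Last checks**
- **Pins:** the right pin held a net force of about 26 N and the left about 51 N with hardly any movement. They yield at 8–11 N, so both are home. In the side view their yellow now looks like that of the home rivets.
- **Taps:** I commanded about 0.15 m/s, but the pins' own speed could not be measured.
- **Dish:** its centre is now about 110 mm from the right rivet (about 60 mm before).
- **Mallet:** it stands back where it started in the tray, with the hand clear and the force reading near zero.
- **Bystanders:** the dustpan's blue area stayed put to the pixel. The bottle was found within a few mm of its first position. The wrench was found at a different spot along its length, so I cannot confirm it did not move, but the arm never went near it.

**What failed or disagreed**
- The reported TCP sat about 28 mm lower than the real fingertips. The first drag therefore passed above the dish, so I probed its floor, compared with the side view and corrected for the offset.
- The mallet tilted a few degrees in the grip during the first tap. I corrected that before tapping the second pin.
- The 12-picture limit was reached just after the right pin was tapped, so the later checks are numeric only.

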